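Reset the tripped bench unit under its push-latch cover

ROBOT

A 6-joint arm with a two-finger parallel gripper is mounted at the origin on a cart in front of the work surface, level with it; the furniture and walls round the work are solid. World frame = base frame: x ahead of the robot, y to its left, z up, the work surface at z = 0. Lengths are in m, angles in rad, forces in N, time in s.
With the tool pointing down it reaches from about 0.275 to 1 m from the base axis. Payload 8.4 kg.
Tool frame: the origin (TCP) lies on the mounting face of the last link; the fingertips stand 173 mm ahead of it and the grasp point (between the pads) lies 155 mm ahead of it; z points along the fingers, x is the direction in which the jaws open and shut, and the axes are right-handed (so a half turn about z gives the same grasp; the last joint's range is limited). The gripper opens to 85 mm and grips with 20 to 120 N. Pads are 22 mm wide; open, the fingers measure 114 mm over their backs; the gripper's body (76 mm by 85 mm) begins 54 mm behind the grasp point. The pads swing forward as they close: fully open they stand 13 mm farther back than shut.
Start: joints at [-1.322, 0.353, 1.633, -0, 1.155, -0.002], TCP at [0.155, -0.605, 0.405] pointing down, gripper open.
Joint ranges: [-2.63, 2.63], [-0.92, 2.1], [0.06, 2.66], [-1.3, 4.44], [0, 2.69], [-3.02, 3.02]. Speed limits (rad/s): [2.22, 2.22, 2.79, 3.14, 3.14, 3.14].

INTERFACE

Orientations are given as a unit quaternion [x, y, z, w].
In Python, from plant import arm gives the robot as it stands. The module is installed in compiled form; this text tells all that it offers.
- The arm moves only by the tool drive_tool, never from a script. Its argument "series" is one flat list of numbers, 7 for each row, row after row: the turn, a rotation vector about the world's x, y, z in degrees, then the shift along the world's x, y, z in mm, then the gripper's target within -1 to 1 (fully open at 1, half-way at 0, shut at -1). In form: [rx, ry, rz, dx, dy, dz, claw, rx, ry, rz, dx, dy, dz, claw, ...]. A call has 1 to 10 rows; each row is the pose to reach, as a shift and turn from the pose measured when the call began; what a row does not reach only later rows make up. A row lasts 1/12 s, in which the tool goes at most 41.7 mm and 7.16 degrees, less where a joint would pass 70% of its speed; a pose out of reach is approached as far as the arm can. A call with a gripper value outside its range is refused whole. The fingers move at their own pace and stop on an object; the grip force is fixed at half the most. Time passes only in rows, so rows that repeat a pose let the fingers close. It gives the time, the measured TCP pose, the force and the opening at its end, in the units of the state.
- arm.get_state(): the state, without advancing time (a new reading comes with each control period).
- arm.snapshot(name): name is "scene" or "top"; returns the picture (400x640x3 uint8, blue, green, red); there is no depth.
- arm.calibration(name): a dict with "fx", "fy", "cx", "cy" (pixels), "rvec" (rotation vector, rad) and "tvec" (3), from world to camera coordinates, as OpenCV has them. Camera axes: x right, y down, z forward; pixel columns grow to the right and rows downward; lengths in m; the calibration is good to about 2 mm. A picture is of the moment at which its call begins. calibration takes no time and is no camera call.
- arm.sign_off(): hands the job in, once; it reports no verdict.
The state is a dict: "clock": time; "q": joint angles; "qd": joint speeds; "joint_torque": joint torques, N m; "ee_pos": TCP position; "ee_rot": TCP orientation; "wrist_force": force on the tool from outside, world axes, zero at the start; "ft_torque": the same for the moment, N m; "opening": finger opening in m.
Only numpy, scipy, OpenCV 4.12 (cv2) and the standard library are available. Lean on these libraries where they do the work, as an engineer would, in place of code of your own. Each camera call takes 0.05 s, during which the arm holds its last target. There are 200 camera calls.

TASK

The bench unit has tripped. Press its yellow push-latch cover down and let go so that it springs wide open, press the green reset button underneath all the way down and let it come up again, then push the cover shut and press it down until it latches again. Only press and push with the fingertips, never pick anything up: do not lift, tip or shift the unit, and leave the things lying round it where they are.

Things in the scene. Friction and masses are not known exactly. Their poses are not given: they have to be found in the camera images.
- unit: loose grey box on rubber feet, 190 (x) x 130 (y) x 100 mm high, about 2.5 kg; origin at the centre of its underside, z up, +x from its open front to its hinge at the back. The yellow cover is its top, set flush between side walls 109 mm apart inside, 100 mm high; front wall 80 mm high; rear housing (67 to 95 mm along +x) 94 mm high
- cover (a joint): cover angle, rad: about 0 = shut, latched; 1.95 = fully open, leaning 22 degrees back past upright; can be pressed in to a stop at -0.076. Unlatched, a spring opens it in 1 to 2 s. Push-push latch: from 0, pressed past -0.055 and let go, it springs open; from open, pushed past -0.055 (the stop is fine) and let go, it latches at 0. Takes 3 to 5 N at the front edge, more if fast
- cover_press (a point): good point to press, on the outer (top) face of the yellow cover, 125 mm from the hinge line on its middle line, 22 mm from the free front edge; swings with the cover. Cover: plate 6 mm thick, 106 mm wide, reaching 147 mm from the hinge line, its outer face 4 mm above the hinge line when shut; on its inner face, 124 mm from the hinge, a latch blade 5 mm wide stands 62 mm out
- cover_hinge (a point): middle of the cover's hinge line, fixed in the unit 60 mm along +x from its centre and 96 mm above the bench; the hinge line runs along the unit's y axis
- reset_button_top (a point): centre of the top face of the green round reset button, 32 mm diameter, pressed straight down; it lies 24 mm to the front (-x) of the unit's centre, 84 mm above the bench, hidden under the shut cover and free from above when the cover is fully open
- reset_button (a joint): travel of the reset button, m: 0 = up, 0.006 = fully down (about 5 N); springs back up
- driver: screwdriver with red handle, 201 mm, loose, lying left of the unit; leave alone. Origin at the centre of its underside
- bolt: steel hexagon bolt 56 mm tall standing on its head, loose, left of the unit; leave alone. Origin at the centre of its underside, z up
- nut: steel hexagon nut, 18 x 21 x 10 mm, loose, left of the unit; leave alone. Origin at the centre of its underside
- felt_marker: grey marker with black cap, 125 mm, 18 mm thick, loose, lying right of the unit; leave alone. Origin at the centre of its underside
- oak_block: oak block, 42 x 95 x 22 mm, loose, right of the unit; leave alone. Origin at the centre of its underside
Things that resemble listed ones, but are neither listed nor needed, are in the scene too. Several things look just like the unit: the one meant starts farthest to the robot's right.

How it is judged:
On the way, in this order (a step that is already met when the one before it is completed fails the run):
1. the cover has been pressed in and has sprung wide open (value of joint cover above 1.5 rad), for 0.2 s.
2. the reset button is pressed fully down with the cover open (value of joint reset_button above 0.0045 m and value of joint cover above 1 rad), for 0.1 s.
3. the button is up again (value of joint reset_button below 0.0015 m and value of joint cover above 0.3 rad), for 0.1 s.
At the end, for the whole second after the job is handed in: The cover is shut and latched by itself (within 0.03 rad of shut, at rest), the reset button is up, the unit stands within 30 mm of where it was, and the five loose things lie within 25 mm of where they were, the bolt still upright (value of joint cover between -0.03 and 0.03 rad and not (velocity of joint cover above 0.05 rad/s) and value of joint reset_button below 0.0015 m and angle between unit's own z axis and vertical below 0.05 rad and distance of unit from where it was at the start of the episode below 0.03 m and distance of each of driver, bolt, nut, felt_marker, oak_block from where it was at the start of the episode below 0.025 m and angle between bolt's own z axis and vertical below 0.3 rad); the robot touches nothing.
It fails at once if the unit is shifted by more than 30 mm, lifted by more than 10 mm or tipped (distance of unit from where it was at the start of the episode above 0.03 m or height (world z) of unit above 0.01 m or angle between unit's own z axis and vertical above 0.1 rad).
It fails at once if a loose thing beside the unit is moved or lifted by more than 25 mm, or the bolt knocked over (distance of any of driver, bolt, nut, felt_marker, oak_block from where it was at the start of the episode above 0.025 m or angle between bolt's own z axis and vertical above 0.3 rad).
It also fails if it takes over 66 s, if anything falls off the work surface, if the arm or the gripper's body presses on something with over 40 N, if the wrist force passes 120 N, or if a joint passes its speed limit or range.

## Working session

There is one attempt and no reset: what is moved stays moved. The work goes in short steps, Python scripts to look and compute and a tool call to move; the robot and the scene stay as the last step left them, time stands still between calls to the robot, and variables do not carry over. Pictures are saved under pics/ and viewed, about 8 in all and at most 12, crops included, and the job is handed in when it is done.

Besides the shell and the picture viewer there is one more tool, called after "Request:" in YAML: its name, and indented under it one key for each argument. drive_tool: Moves the arm, as the interface text tells. Its arguments: {"type":"object","properties":{"series":{"type":"array"}},"required":["series"]}

```bash
mkdir -p pics
python3 - <<'E'
from plant import arm
import cv2
for n in("scene","top"):
    im=arm.snapshot(n); cv2.imwrite(f"pics/{n}0.png",im); print(n,arm.calibration(n))
s=arm.get_state(); print({k:s[k] for k in("clock","ee_pos","ee_rot","wrist_force","opening")})
E
```

```text
scene {'fx': 417.5544518797207, 'fy': 417.5544518797207, 'cx': 324.63933147655393, 'cy': 197.57028046469142, 'rvec': array([ 0.80762422, -2.62675292,  1.04060733]), 'tvec': array([0.50723216, 0.26734045, 0.77581538])}
top {'fx': 480.2673361206389, 'fy': 480.2673361206389, 'cx': 327.249515864584, 'cy': 202.31688801529972, 'rvec': array([ 2.18458319, -2.13834037,  0.14508336]), 'tvec': array([0.02683852, 0.59295642, 1.0866083 ])}
{'clock': 0.1, 'ee_pos': array([ 0.15507966, -0.60525879,  0.40405979]), 'ee_rot': array([ 7.90001128e-01, -6.13105097e-01, -4.75606129e-04, -3.62583658e-04]), 'wrist_force': array([ 0.44020931, -0.64151557, -0.38697862]), 'opening': 0.08519356430609494}
```

View pics/scene0.png

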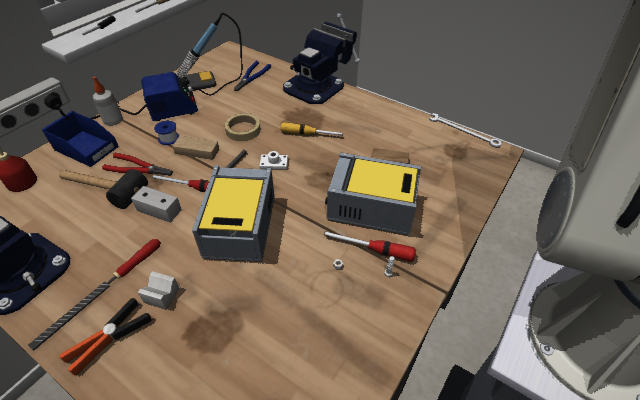

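View pics/top0.png

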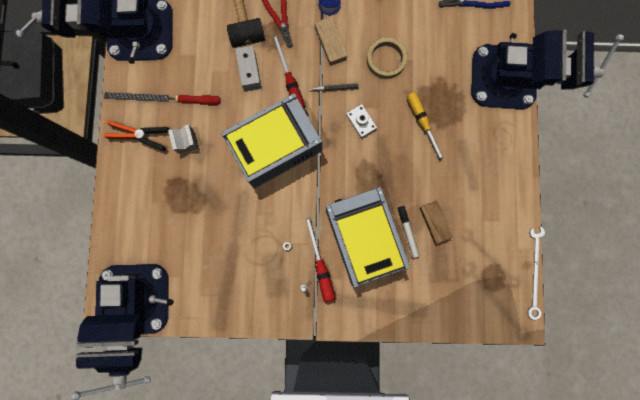

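Two lookalike units show in the top view: A at about (272,142) and B at about (367,240). B fits because it is farther right, with the driver, bolt and nut on its left and the marker and oak block on its right. Next I measure both and crop B to confirm.

```bash
cat > h.py <<'E'
from plant import arm
import cv2, numpy as np
def cam(n):
    c=arm.calibration(n); K=np.array([[c["fx"],0,c["cx"]],[0,c["fy"],c["cy"]],[0,0,1]])
    return K,cv2.Rodrigues(c["rvec"])[0],c["tvec"],c["rvec"]
def ray(n,uv,z):
    K,R,t,_=cam(n); uv=np.atleast_2d(uv).astype(float)
    d=(R.T@np.linalg.inv(K)@np.c_[uv,np.ones(len(uv))].T).T; o=-R.T@t
    return o+d*((z-o[2])/d[:,2])[:,None]
def proj(n,P):
    K,R,t,rv=cam(n); return cv2.projectPoints(np.atleast_2d(P).astype(float),rv,t,K,None)[0][:,0]
def yellow(im):
    h=cv2.cvtColor(im,cv2.COLOR_BGR2HSV); m=cv2.inRange(h,(24,150,120),(34,255,255))
    m=cv2.morphologyEx(m,cv2.MORPH_OPEN,np.ones((3,3)))
    return [c[:,0] for c in cv2.findContours(m,cv2.RETR_EXTERNAL,cv2.CHAIN_APPROX_NONE)[0] if cv2.contourArea(c)>800]
E
python3 - <<'E'
from h import *
for n in("top","scene"):
    im=cv2.imread(f"pics/{n}0.png")
    for c in yellow(im):
        P=ray(n,c,.1)[:,:2]; r=cv2.minAreaRect((P*1000).astype(np.float32)); print(n,c.mean(0),r,cv2.boxPoints(r).round().tolist())
im=cv2.imread("pics/top0.png")[170:310,270:470]; cv2.imwrite("pics/cropB.png",cv2.resize(im,None,fx=4,fy=4,interpolation=cv2.INTER_CUBIC))
h=cv2.imread("pics/top0.png")
for nm,uv in dict(bolt=(304,288),nut=(287,246),driver_end=(329,300),marker=(408,232),oak=(435,222)).items(): print(nm,ray("top",uv,.02).round(3))
E
```

```text
top [369.77403846 243.39903846] ((497.038330078125, -54.99150085449219), (142.06459045410156, 105.7393569946289), 19.79587173461914) [[412.0, -29.0], [448.0, -129.0], [582.0, -81.0], [546.0, 19.0]]
top [264.74331551 140.14973262] ((722.060791015625, 182.8564910888672), (105.94105529785156, 141.77609252929688), 30.640609741210938) [[640.0, 217.0], [713.0, 95.0], [804.0, 149.0], [732.0, 271.0]]
scene [231.84183673 204.11734694] ((721.5244140625, 182.01235961914062), (104.98295593261719, 141.08091735839844), 30.657958984375) [[640.0, 216.0], [712.0, 95.0], [803.0, 148.0], [731.0, 269.0]]
scene [383.04812834 179.98395722] ((496.7690734863281, -56.723487854003906), (140.7533416748047, 105.0590591430664), 20.474306106567383) [[412.0, -32.0], [449.0, -131.0], [581.0, -81.0], [544.0, 17.0]]
bolt [[0.393 0.089 0.02 ]]
nut [[0.489 0.132 0.02 ]]
driver_end [[0.367 0.031 0.02 ]]
marker [[ 0.528 -0.153  0.02 ]]
oak [[ 0.553 -0.217  0.02 ]]
```

View pics/cropB.png

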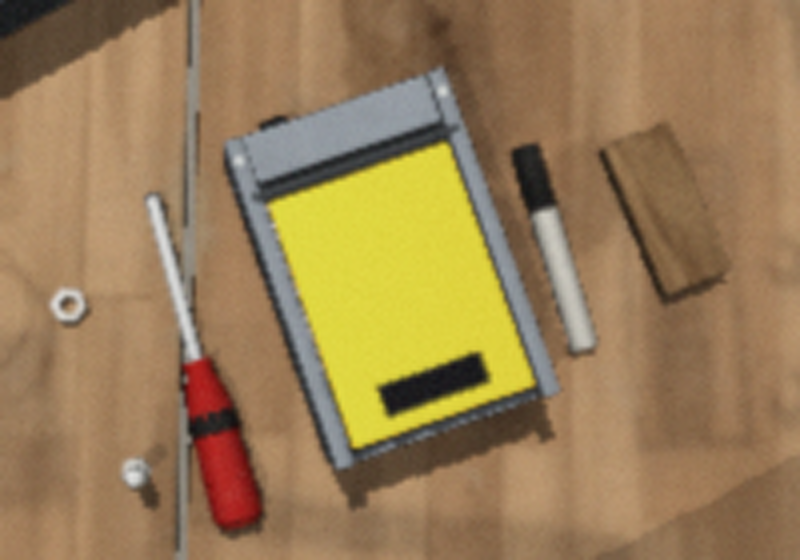

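The crop shows unit B: black strip at the front edge near the robot, hinge housing at the far side, red driver, bolt and nut to its left, and marker and oak block to its right. It is the unit meant. The two views agree to 2 mm: yaw about 20°, front edge centre (430,-80). That gives press point (451,-72), button (489,-58) and hinge (568,-30) in mm. I'll go above the press point with the fingers shut.

Request:
drive_tool:
  series: [0,0,6,296,532,-34,-1,0,0,6,296,532,-34,-1,0,0,6,296,532,-34,-1,0,0,6,296,532,-34,-1,0,0,6,296,532,-34,-1,0,0,6,296,532,-34,-1,0,0,6,296,532,-34,-1,0,0,6,296,532,-34,-1,0,0,6,296,532,-34,-1,0,0,6,296,532,-34,-1]

```text
clock: 0.93
ee_pos: [0.3576, -0.24, 0.3809]
ee_rot: [0.821, -0.571, -0.0, -0.0]
wrist_force: [0.8, -0.4, -0.6]
opening: -0.0
```

Request:
drive_tool:
  series: [0,0,0,93,167,-51,-1,0,0,0,93,167,-51,-1,0,0,0,93,167,-51,-1,0,0,0,93,167,-51,-1,0,0,0,93,167,-51,-1,0,0,0,93,167,-51,-1,0,0,0,93,167,-51,-1]

```text
clock: 1.52
ee_pos: [0.4508, -0.0716, 0.3292]
ee_rot: [0.822, -0.57, -0.001, 0.0]
wrist_force: [-0.7, 0.4, 0.2]
opening: 0.0002
```

Run:
```python
from h import *
s=arm.get_state(); print(s["ee_pos"],s["wrist_force"],s["clock"])
p=s["ee_pos"]
ims=[]
for n in("scene","top"):
    im=arm.snapshot(n)
    for L,col in((.173,(0,0,255)),(.186,(255,0,0))):
        u=proj(n,p-[0,0,L])[0]; print(n,L,u); cv2.circle(im,tuple(int(x) for x in u),1,col,-1)
    u=proj(n,[.451,-.073,.1])[0]; x,y=int(u[0]),int(u[1]); cv2.circle(im,(x,y),1,(0,255,0),-1)
    ims.append(cv2.resize(im[max(y-75,0):max(y-75,0)+150,x-50:x+50],None,fx=4,fy=4))
cv2.imwrite("pics/over.png",np.hstack(ims))
```

```text
[ 0.45081547 -0.07155204  0.32920721] [-0.73832696  0.4074956   0.16428486] 1.5167
scene 0.173 [408.53865207 164.3179132 ]
scene 0.186 [407.55608786 168.8836787 ]
top 0.173 [380.42180295 264.48629922]
top 0.186 [379.66879428 264.4588817 ]
```

View pics/over.png

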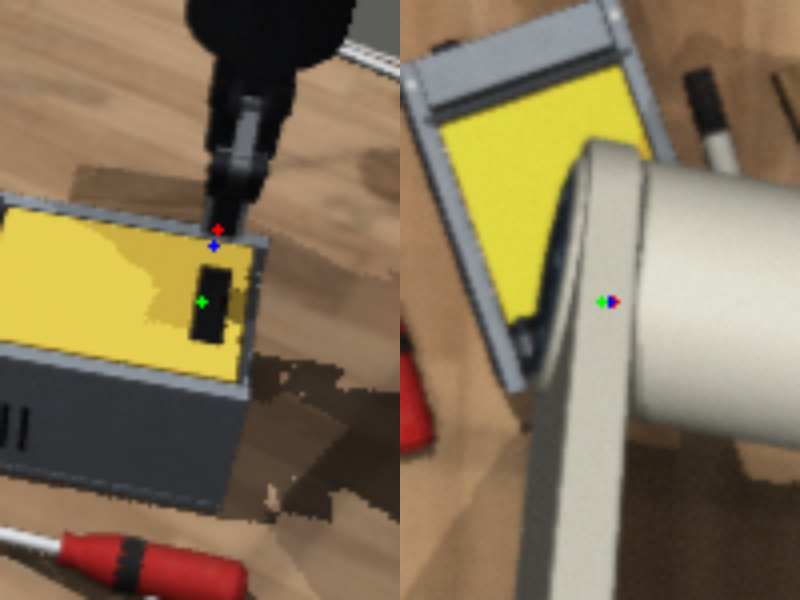

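The left half of the picture shows the shut fingertips at the red mark, about (217,230), so the 173 mm length holds. The press point at (202,300) lies straight below on the black strip. Now I press down.

Request:
drive_tool:
  series: [0,0,0,0,-1,-30,-1,0,0,0,0,-1,-48,-1,0,0,0,0,-1,-54,-1,0,0,0,0,-1,-57,-1,0,0,0,0,-1,-60,-1,0,0,0,0,-1,-63,-1,0,0,0,0,-1,-65,-1,0,0,0,0,-1,-65,-1]

```text
clock: 2.28
ee_pos: [0.4504, -0.0747, 0.2658]
ee_rot: [0.821, -0.571, -0.0, 0.0]
wrist_force: [-4.8, -3.3, 9.5]
opening: -0.0004
```

Request:
drive_tool:
  series: [0,0,0,0,1,-3,-1,0,0,0,0,1,-3,-1,0,0,0,0,1,-3,-1,0,0,0,0,1,10,-1,0,0,0,-20,-8,45,-1,0,0,0,-45,-16,78,-1,0,0,0,-75,-27,100,-1,0,0,0,-80,-29,130,-1]

```text
clock: 2.95
ee_pos: [0.3665, -0.1039, 0.3963]
ee_rot: [0.821, -0.571, -0.001, 0.001]
wrist_force: [0.1, 0.4, -1.1]
opening: -0.0001
```

Request:
drive_tool:
  series: [0,0,0,0,0,0,-1,0,0,0,0,0,0,-1,0,0,0,0,0,0,-1,0,0,0,0,0,0,-1,0,0,0,0,0,0,-1,0,0,0,0,0,0,-1,0,0,0,0,0,0,-1,0,0,0,0,0,0,-1,0,0,0,0,0,0,-1,0,0,0,0,0,0,-1]

```text
clock: 3.78
ee_pos: [0.3666, -0.1039, 0.3961]
ee_rot: [0.821, -0.571, -0.002, 0.001]
wrist_force: [-0.8, -0.6, -0.4]
opening: 0.0
```

Run:
```python
from h import *
s=arm.get_state(); print(s["ee_pos"],s["wrist_force"],s["clock"])
ims=[]
for n,(x,y) in(("scene",(370,150)),("top",(370,230))):
    im=arm.snapshot(n); ims.append(cv2.resize(im[y-100:y+100,x-65:x+65],None,fx=3,fy=3))
    for c,col in(((.489,-.058,.084),(0,0,255)),):
        print(n,proj(n,c))
    h=cv2.cvtColor(im,cv2.COLOR_BGR2HSV); g=cv2.inRange(h,(45,100,40),(85,255,255)); g=cv2.morphologyEx(g,cv2.MORPH_OPEN,np.ones((3,3)))
    for c in cv2.findContours(g,0,2)[0]:
        u=cv2.minEnclosingCircle(c); print("green",u, cv2.contourArea(c), ray(n,u[0],.084))
cv2.imwrite("pics/open.png",np.hstack(ims))
```

```text
[ 0.36659076 -0.10389259  0.39610248] [-0.75252791 -0.62999727 -0.43031023] 3.7833
scene [[385.1626016  185.10344044]]
green ((385.0, 185.5), 7.159010887145996) 123.0 [[ 0.48870759 -0.05669401  0.084     ]]
top [[370.50115471 246.84815185]]
green ((370.1129150390625, 246.6290283203125), 7.667915344238281) 164.0 [[ 0.48946574 -0.05713412  0.084     ]]
```

View pics/open.png

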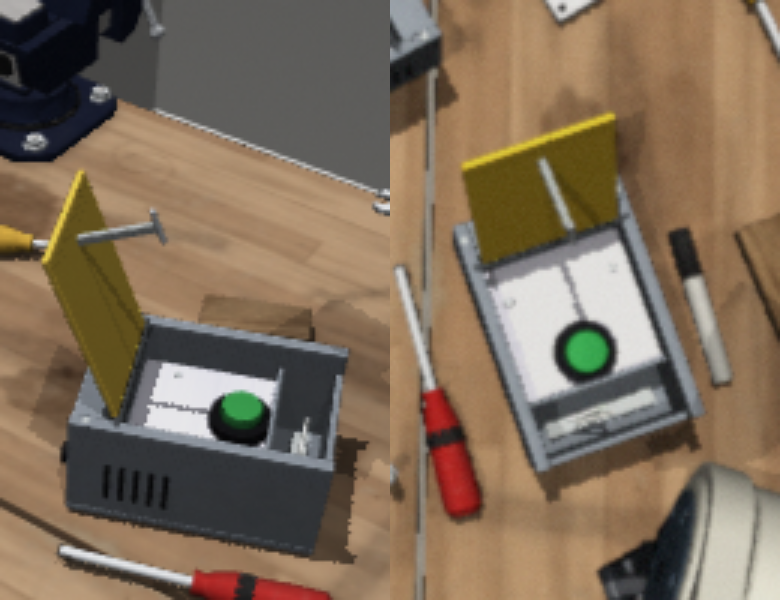

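The cover is wide open and leaning back, with the latch blade tip at about (158,228). The green button shows at (240,405) left and (587,352) right. It measures (489,-57), which matches the prediction. I'll move above it.

Request:
drive_tool:
  series: [0,0,0,35,13,-20,-1,0,0,0,70,27,-40,-1,0,0,0,100,39,-70,-1,0,0,0,119,46,-105,-1,0,0,0,119,46,-120,-1,0,0,0,119,46,-125,-1,0,0,0,119,46,-125,-1]

```text
clock: 4.47
ee_pos: [0.4848, -0.0578, 0.2698]
ee_rot: [0.821, -0.571, -0.003, 0.002]
wrist_force: [-0.5, 0.4, 1.0]
opening: -0.0002
```

Request:
drive_tool:
  series: [0,0,0,0,0,-10,-1,0,0,0,0,0,-14,-1,0,0,0,0,0,-17,-1,0,0,0,0,0,-19,-1,0,0,0,0,0,-20,-1,0,0,0,0,0,-20,-1,0,0,0,0,0,-20,-1,0,0,0,0,0,-20,-1]

```text
clock: 5.13
ee_pos: [0.4847, -0.058, 0.2512]
ee_rot: [0.821, -0.571, -0.003, 0.002]
wrist_force: [-6.1, -0.4, 14.7]
opening: 0.0005
```

Request:
drive_tool:
  series: [0,0,0,0,0,-1,-1,0,0,0,0,0,-1,-1,0,0,0,0,0,15,-1,0,0,0,-10,-4,45,-1,0,0,0,-25,-9,80,-1,0,0,0,-45,-16,115,-1,0,0,0,-55,-20,150,-1,0,0,0,-55,-20,190,-1,0,0,0,-55,-20,225,-1,0,0,0,-55,-20,225,-1]

```text
clock: 5.97
ee_pos: [0.4306, -0.0785, 0.4837]
ee_rot: [0.821, -0.571, 0.003, -0.001]
wrist_force: [0.8, -0.4, 0.4]
opening: 0.0004
```

Run:
```python
from h import *
s=arm.get_state(); print(s["ee_pos"],s["wrist_force"],s["clock"])
for n in("scene","top"):
    im=arm.snapshot(n)
    h=cv2.cvtColor(im,cv2.COLOR_BGR2HSV); g=cv2.inRange(h,(45,100,40),(85,255,255)); g=cv2.morphologyEx(g,cv2.MORPH_OPEN,np.ones((3,3)))
    for c in cv2.findContours(g,0,2)[0]:
        u=cv2.minEnclosingCircle(c); print("green",u, cv2.contourArea(c), ray(n,u[0],.084))
# unit frame plan: fingertip centre path for closing
o=np.array([.512,-.050]); a=np.deg2rad(20.1); ex=np.array([np.cos(a),np.sin(a)])
W=lambda X,z:np.r_[o+ex*X/1000,z/1000+.173]
print("behind high",W(150,285),"behind low",W(150,203))
w=11
for th in np.deg2rad([110,100,90,80,70,60,50,40,30,20,10,5,0,-3.15,-4.0,-4.35]):
    d=107+(29)*(1-max(th,0)/(np.pi/2)) if th<np.pi/2 else None
    if d: X,z=60-d*np.cos(th)+4*np.sin(th)+w, 96+d*np.sin(th)+4*np.cos(th)
    else: X,z=60-147*np.cos(th)+4*np.sin(th)+w,203
    print(round(np.rad2deg(th),1),"X",round(X),"tipz",round(z,1),(1000*W(X,z)).round(0))
```

```text
[ 0.43060591 -0.07848479  0.48374786] [ 0.82309917 -0.35950077  0.36777031] 5.9667
green ((385.0, 185.5), 7.159010887145996) 123.0 [[ 0.48870759 -0.05669401  0.084     ]]
green ((370.15216064453125, 246.56521606445312), 7.661081790924072) 163.0 [[ 0.4896085  -0.05721983  0.084     ]]
behind high [0.65286414 0.00154895 0.458     ] behind low [0.65286414 0.00154895 0.376     ]
110.0 X 125 tipz 203 [629.  -7. 376.]
100.0 X 100 tipz 203 [606. -15. 376.]
90.0 X 75 tipz 203 [582. -24. 376.]
80.0 X 56 tipz 205.2 [564. -31. 378.]
70.0 X 36 tipz 204.0 [546. -38. 377.]
60.0 X 16 tipz 199.0 [527. -44. 372.]
50.0 X -3 tipz 190.4 [509. -51. 363.]
40.0 X -21 tipz 178.2 [493. -57. 351.]
30.0 X -36 tipz 162.6 [478. -63. 336.]
20.0 X -49 tipz 144.1 [466. -67. 317.]
10.0 X -59 tipz 123.0 [457. -70. 296.]
5.0 X -63 tipz 111.7 [453. -71. 285.]
0.0 X -65 tipz 100.0 [451. -72. 273.]
-3.2 X -65 tipz 92.5 [451. -72. 266.]
-4.0 X -65 tipz 90.5 [451. -72. 264.]
-4.4 X -65 tipz 89.7 [451. -72. 263.]
```

The button is back up and the unit hasn't moved. Now over and behind the cover.

Request:
drive_tool:
  series: [0,0,0,232,84,0,-1,0,0,0,232,84,0,-1,0,0,0,232,84,0,-1,0,0,0,232,84,0,-1,0,0,0,232,84,0,-1,0,0,0,232,84,0,-1,0,0,0,232,84,0,-1,0,0,0,232,84,0,-1,0,0,0,232,84,0,-1]

```text
clock: 6.82
ee_pos: [0.6611, 0.0058, 0.4762]
ee_rot: [0.821, -0.571, -0.002, 0.002]
wrist_force: [0.4, 0.9, 0.3]
opening: 0.0002
```

Request:
drive_tool:
  series: [0,0,0,2,0,-40,-1,0,0,0,2,0,-80,-1,0,0,0,2,0,-100,-1,0,0,0,2,0,-100,-1,0,0,0,-8,-5,-100,-1,0,0,0,-18,-8,-100,-1,0,0,0,-28,-12,-100,-1,0,0,0,-32,-13,-100,-1,0,0,0,-32,-13,-100,-1]

```text
clock: 7.57
ee_pos: [0.6285, -0.0077, 0.3784]
ee_rot: [0.821, -0.571, -0.001, 0.001]
wrist_force: [2.1, -0.5, 1.0]
opening: 0.0001
```

Request:
drive_tool:
  series: [0,0,0,-8,-3,-1,-1,0,0,0,-15,-5,-2,-1,0,0,0,-23,-8,-2,-1,0,0,0,-31,-11,-2,-1,0,0,0,-39,-13,-2,-1,0,0,0,-46,-16,-2,-1,0,0,0,-53,-19,-1,-1,0,0,0,-59,-21,0,-1,0,0,0,-64,-23,0,-1]

```text
clock: 8.32
ee_pos: [0.5635, -0.0309, 0.3781]
ee_rot: [0.821, -0.571, -0.001, 0.001]
wrist_force: [2.3, 1.3, -0.7]
opening: -0.0001
```

Request:
drive_tool:
  series: [0,0,0,-6,-2,0,-1,0,0,0,-12,-5,0,-1,0,0,0,-18,-7,-1,-1,0,0,0,-24,-9,-2,-1,0,0,0,-31,-11,-4,-1,0,0,0,-37,-13,-6,-1,0,0,0,-43,-16,-9,-1,0,0,0,-49,-18,-12,-1,0,0,0,-55,-20,-15,-1]

```text
clock: 9.07
ee_pos: [0.5079, -0.0512, 0.3628]
ee_rot: [0.821, -0.571, -0.001, 0.001]
wrist_force: [3.6, 1.0, 0.4]
opening: -0.0001
```

Request:
drive_tool:
  series: [0,0,0,-5,-2,-4,-1,0,0,0,-10,-4,-8,-1,0,0,0,-15,-6,-12,-1,0,0,0,-20,-8,-17,-1,0,0,0,-25,-10,-22,-1,0,0,0,-30,-12,-27,-1,0,0,0,-34,-13,-33,-1,0,0,0,-38,-14,-39,-1,0,0,0,-42,-16,-46,-1]

```text
clock: 9.82
ee_pos: [0.4656, -0.0673, 0.3163]
ee_rot: [0.821, -0.571, -0.001, 0.001]
wrist_force: [2.5, 2.0, 1.8]
opening: 0.0001
```

Request:
drive_tool:
  series: [0,0,0,-3,-1,-7,-1,0,0,0,-6,-2,-14,-1,0,0,0,-9,-3,-20,-1,0,0,0,-11,-4,-26,-1,0,0,0,-13,-4,-31,-1,0,0,0,-14,-5,-37,-1,0,0,0,-15,-5,-43,-1,0,0,0,-15,-5,-46,-1,0,0,0,-15,-5,-48,-1,0,0,0,-15,-5,-50,-1]

```text
clock: 10.65
ee_pos: [0.4501, -0.0723, 0.266]
ee_rot: [0.821, -0.571, -0.002, 0.001]
wrist_force: [-2.2, -0.9, 10.9]
opening: 0.0001
```

Request:
drive_tool:
  series: [0,0,0,0,0,-2,-1,0,0,0,0,0,-3,-1,0,0,0,0,0,-3,-1,0,0,0,0,0,-3,-1]

```text
clock: 10.98
ee_pos: [0.4501, -0.0723, 0.2644]
ee_rot: [0.821, -0.571, -0.001, 0.001]
wrist_force: [-5.6, 0.4, 27.3]
opening: -0.0
```

Request:
drive_tool:
  series: [0,0,0,0,0,4,-1,0,0,0,0,0,10,-1,0,0,0,0,0,20,-1,0,0,0,-10,-4,50,-1,0,0,0,-30,-11,80,-1,0,0,0,-55,-20,110,-1,0,0,0,-80,-40,135,-1,0,0,0,-90,-70,150,-1,0,0,0,-90,-70,150,-1]

```text
clock: 11.73
ee_pos: [0.3587, -0.1452, 0.4179]
ee_rot: [0.82, -0.572, 0.001, 0.002]
wrist_force: [1.7, 0.1, 0.4]
opening: -0.0
```

Request:
drive_tool:
  series: [0,0,0,0,0,0,-1,0,0,0,0,0,0,-1,0,0,0,0,0,0,-1,0,0,0,0,0,0,-1,0,0,0,0,0,0,-1,0,0,0,0,0,0,-1]

```text
clock: 12.23
ee_pos: [0.3589, -0.1446, 0.4173]
ee_rot: [0.821, -0.571, 0.0, 0.002]
wrist_force: [-0.5, -0.3, -0.6]
opening: -0.0
```

Run:
```python
from h import *
s=arm.get_state(); print(s["ee_pos"],s["wrist_force"],s["clock"])
ims=[]
for n,(x,y) in(("scene",(370,190)),("top",(370,230))):
    im=arm.snapshot(n); ims.append(cv2.resize(im[y-100:y+100,x-80:x+80],None,fx=2.5,fy=2.5))
    for c in yellow(im):
        P=ray(n,c,.1)[:,:2]; r=cv2.minAreaRect((P*1000).astype(np.float32)); print(n,r)
cv2.imwrite("pics/end.png",np.hstack(ims))
```

```text
[ 0.35887319 -0.14464893  0.41730263] [-0.52668334 -0.3092143  -0.62675174] 12.2333
scene ((721.4422607421875, 181.96432495117188), (104.858154296875, 141.05999755859375), 30.62248420715332)
scene ((496.5686950683594, -56.79829406738281), (140.62451171875, 105.0590591430664), 20.474306106567383)
top ((497.0469970703125, -54.90728759765625), (142.0849609375, 105.7643814086914), 19.872108459472656)
top ((722.1641845703125, 182.8279266357422), (105.90828704833984, 142.03213500976562), 30.561561584472656)
```

View pics/end.png

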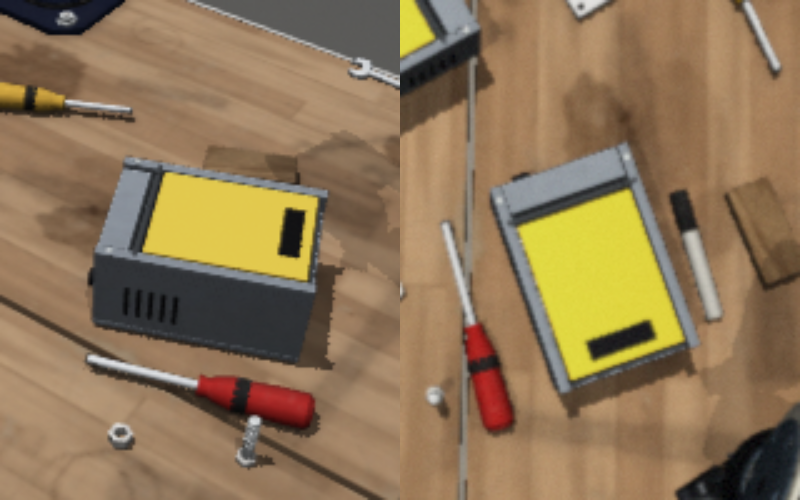

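The cover is shut flush, at (230,225) left and (600,285) right. The unit is within 1 mm of where it started. The bolt is upright at (250,440), and the driver, nut, marker and oak block look undisturbed. The fingers are clear, so I'm handing in.

```bash
python3 -c "
from plant import arm
print(arm.sign_off())"
```

```text
the job is handed in; nothing more can be done
None
```

I pressed the right-hand unit's cover and it sprang wide open. I then pressed the green button to its stop and let it up, swung the cover shut from behind, pressed it to its stop and let it latch. The job was handed in at about 12 s; sign-off reports no verdict.

- **Cover:** it stayed shut and flush more than 1 s after I let go, and its outline matches the starting one in both views.
- **Unit:** it is within about 1 mm of where it started.
- **Reset button:** the press met 14.7 N about 6 mm down. Its image before and after the press was the same, so it was up again. It is hidden now that the cover is shut.
- **Loose things:** the bolt is upright, and the driver, nut, marker and oak block look undisturbed. I checked these by eye and did not re-measure their positions.
- **Forces:** the highest wrist force I read was about 27 N, in the final press. No check failed or disagreed.

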